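# Lay the hand lamp down and push it home against the sea rail

## Task

The ship is about to roll: tip the hand lamp, which stands on its short end, over towards the low steel rail bolted to the bench so that it lies flat, and then push it along the bench until its leading end is fully home, flush and square against the rail, within the rail's length. Only push it with the fingers: do not pick the lamp up, and leave the jar and the felt block where they are.

Things in the scene. Friction and masses are not known exactly. Their poses are not given: they have to be found in the camera images.
- work_lamp: Hand lamp: black rounded box case with a band, 0.2-0.4 kg, 62 x 86 x 40 mm (own x, y, z). Origin: centre of its 62 x 86 underside; own z from underside to top face. Starts standing on a 62 x 40 end, 86 mm high: own y up, underside facing the rail (own z level, away from the rail), up to 0.2 rad off square. It tips about its lower edge; past 25 degrees it falls flat by itself (own z up)
- lamp_mid (a point): Centre of the hand lamp: 43 mm above the bench while it stands on end, 20 mm when it lies flat. Axes as the lamp's. Pushed near the top while standing it tips, pushed low down it slides; lying, it slides under a few newtons and stays where it is left.
- lamp_top_end (a point): Centre of the lamp's end at own y = +43 mm: the top while it stands, the end nearest the rail once it lies flat. Axes as the lamp's.
- fiddle_rail: Low steel angle rail bolted to the bench: 120 mm long (own y), 24 mm high, a 4 mm foot behind it. Origin: middle of its front face at bench level (visible steel 1 to 2 mm behind); own x points level, away from the lamp. The lamp starts at own x about -0.22 to -0.15, within 25 mm of y = 0; tipped, its end is about 50 to 110 mm short of x = 0 (contact). The fixed ring carrier, 117 mm high, starts 60 to 90 mm left of this line.
- paste_jar: Jar of paste with ribbed screw lid, 55 mm across, 90 mm high, loose, beside the lamp's way, on its right. Origin: centre of underside. Leave alone.
- felt_block: Beige felt block 32 x 55 mm, 24 mm high, loose, 65 to 80 mm behind the rail. Origin: centre of underside. Leave alone.
Things that resemble listed ones, but are neither listed nor needed, are in the scene too. There is more than one size of the work_lamp; the one meant has the size given above.

How it is judged:
By the outcome, as a careful person would: the job done as asked, in the order asked, and still so for the second after the job is handed in, with the robot touching nothing.
It also fails if it takes over 48 s, if anything falls off the work surface, if the arm or the gripper's body presses on something with over 40 N, if the wrist force passes 120 N, or if a joint passes its speed limit or range.

## Robot

A 6-joint arm with a two-finger parallel gripper is mounted at the origin on a cart in front of the work surface, level with it; the furniture and walls round the work are solid. World frame = base frame: x ahead of the robot, y to its left, z up, the work surface at z = 0. Lengths are in m, angles in rad, forces in N, time in s.
With the tool pointing down it reaches from about 0.375 to 0.975 m from the base axis. Payload 3.8 kg.
Tool frame: the origin (TCP) lies midway between the tips of the shut fingers; the grasp point (between the pads) lies 19 mm behind it; z points along the fingers, y is the line along which they close (so a half turn about z gives the same grasp; the last joint's range is limited). The gripper opens to 85 mm and grips with 20 to 120 N. Pads are 22 mm wide; open, the fingers measure 114 mm over their backs; the gripper's body (76 mm by 85 mm) begins 54 mm behind the grasp point. The pads swing forward as they close: fully open they stand 13 mm farther back than shut.
Start: joints at [1.199, 0.264, 1.604, -0, 1.274, -0.037], TCP at [0.222, 0.638, 0.231] pointing down, gripper open.
Joint ranges: [-2.63, 2.63], [-0.94, 2.18], [0.31, 2.57], [-1.31, 4.45], [0, 2.66], [-2.55, 2.55]. Speed limits (rad/s): [2.57, 2.57, 3.14, 3.14, 3.14, 3.14].

## Interface

Orientations are given as a rotation vector (axis times angle).
In Python, from workcell import read_state, vision, ticket gives the robot as it stands. The module is installed in compiled form; this text tells all that it offers.
- The arm moves only by the tool jog_arm, never from a script. Its arguments are lists of equal length, an entry for each row: "turn": the turn, a rotation vector about the tool's x, y, z in rad, a list of three; "delta_pos": the shift along the tool's x, y, z in m, a list of three; "gripper": the finger opening in m, from 0 to 0.0854. In form: {"turn": [[rx, ry, rz], ...], "delta_pos": [[dx, dy, dz], ...], "gripper": [gripper, ...]}. A call has 1 to 20 rows; each row shifts and turns the commanded pose from where the row before left it, along the tool's axes as they then stand; what a row does not reach is not made up. A row lasts 1/12 s, in which the tool goes at most 41.7 mm and 7.16 degrees, less where a joint would pass 70% of its speed; a pose out of reach is approached as far as the arm can. A call with a gripper value outside its range is refused whole. The fingers move at their own pace and stop on an object; "grip_force" is the grip in N (left out, the last holds). Time passes only in rows, so rows that do not move let the fingers close. It gives the time, the measured TCP pose, the force, the opening and the grip force at its end, in the units of the state.
- read_state(): the state, without advancing time (a new reading comes with each control period).
- vision.read_camera(name): name is "scene" or "top" or "wrist"; returns the picture (384x512x3 uint8, red, green, blue); there is no depth.
- vision.calibration(name): a dict with "vfov" (degrees; the focal length in pixels is half the picture's height over the tangent of half this angle, whatever the lens; pixels are square), "cx", "cy" (the principal point, pixels), "dist" ([k1, k2, p1, p2, k3] as OpenCV has them; the pictures are not rectified), "R" (3x3) and "t" (3): a world point X has camera coordinates R X + t; the wrist camera has in their place "mount" (4x4, takes a point from camera to tool coordinates, whose origin is the TCP and whose axes are the flange's). Camera axes: x right, y down, z forward; pixel columns grow to the right and rows downward; lengths in m; the calibration is good to about 2 mm. A picture is of the moment at which its call begins: read the wrist's pose just before it. calibration takes no time and is no camera call.
- ticket.finish_job(): hands the job in; it is judged then, once.
The state is a dict: "time": time; "q": joint angles; "joint_vel": joint speeds; "joint_torque": joint torques, N m; "tool_pos": TCP position; "tcp_rot": TCP orientation; "wrist_force": force on the tool from outside, world axes, zero at the start; "torque": the same for the moment, N m; "width": opening from 0.0 (shut) to 1.0 (fully open); "grip_force": force on a finger pad.
Only numpy, scipy, OpenCV 4.12 (cv2) and the standard library are available. Lean on these libraries where they do the work, as an engineer would, in place of code of your own. Each camera call takes 0.05 s, during which the arm holds its last target. There are 200 camera calls.

## Working session

There is one attempt and no reset: what is moved stays moved. The work goes in short steps, Python scripts to look and compute and a tool call to move; the robot and the scene stay as the last step left them, time stands still between calls to the robot, and variables do not carry over. Pictures are saved under pics/ and viewed, at most 10 in all, crops included, and the job is handed in when it is done.

Besides the shell and the picture viewer there is one more tool, called after "Request:" in YAML: its name, and indented under it one key for each argument. jog_arm: Moves the arm, as the interface text tells. Its arguments: {"type":"object","properties":{"turn":{"type":"array","items":{"type":"array","items":{"type":"number"}}},"delta_pos":{"type":"array","items":{"type":"array","items":{"type":"number"}}},"gripper":{"type":"array","items":{"type":"number"}},"grip_force":{"type":"number"}},"required":["turn","delta_pos","gripper"]}

```bash
mkdir -p pics
cat > h.py <<'E'
import numpy as np, cv2
from workcell import read_state, vision, ticket
from scipy.spatial.transform import Rotation as Ro
def K(c,h=384):
    f=h/2/np.tan(np.radians(c["vfov"])/2); return np.array([[f,0,c["cx"]],[0,f,c["cy"]],[0,0,1]])
def ray(name,uv,z,st=None):
    c=vision.calibration(name)
    p=cv2.undistortPoints(np.array(uv,float).reshape(-1,1,2),K(c),np.array(c["dist"])).reshape(-1,2)
    d=np.c_[p,np.ones(len(p))]
    if "R" in c: R=np.array(c["R"]);o=-R.T@np.array(c["t"]);d=d@R
    else:
        m=np.array(c["mount"]);Rt=Ro.from_rotvec(st["tcp_rot"]).as_matrix()
        o=Rt@m[:3,3]+np.array(st["tool_pos"]);d=d@(Rt@m[:3,:3]).T
    z=np.broadcast_to(z,len(d))
    return o+d*((z-o[2])/d[:,2])[:,None]
def shot(name,fn):
    st=read_state();im=vision.read_camera(name);cv2.imwrite("pics/"+fn,im[:,:,::-1]);return st,im
E
python3 - <<'E'
from h import *
a=shot("scene","s.png")[1];b=shot("top","t.png")[1]
cv2.imwrite("pics/st.png",cv2.resize(np.vstack([a,b]),None,fx=.78,fy=.78)[:,:,::-1])
cv2.imwrite("pics/t2.png",cv2.resize(b,(800,600),interpolation=cv2.INTER_CUBIC)[:,:,::-1])
cv2.imwrite("pics/s2.png",cv2.resize(a,(800,600),interpolation=cv2.INTER_CUBIC)[:,:,::-1])
s=read_state();print(s)
for n in("scene","top","wrist"):print(n,vision.calibration(n))
E
```

```text
{'time': 0.1, 'q': array([ 1.19911141e+00,  2.64707448e-01,  1.60525917e+00, -1.55232597e-05,
        1.27369035e+00, -3.69020645e-02]), 'joint_vel': array([ 0.0009098 , -0.00206999, -0.00132309, -0.00100615,  0.00031866,
       -0.00028665]), 'joint_torque': array([-3.17941331e-04, -5.16704786e+01, -3.68590772e+01, -9.98498786e-05,
        6.22993073e-03,  2.02986956e-05]), 'tool_pos': array([0.22154609, 0.63689998, 0.23005481]), 'tcp_rot': array([-0.52334859, -3.09728278,  0.0031795 ]), 'wrist_force': array([-0.90596961, -1.61221632,  0.2702141 ]), 'torque': array([ 0.03043274, -0.02247702, -0.00842125]), 'grip_force': 0.0, 'width': 1.0021644139769945}
scene {'vfov': 52.142150136493015, 'cx': 255.47673217391426, 'cy': 186.5148699717406, 'dist': array([0.00038186, 0.        , 0.        , 0.        , 0.        ]), 'R': array([[-0.75036359, -0.66090756,  0.01247739],
       [-0.51161872,  0.56870864, -0.6440627 ],
       [ 0.41856991, -0.48966487, -0.76487094]]), 't': array([0.16603061, 0.50083125, 0.53179683])}
top {'vfov': 50.39076771613563, 'cx': 251.20027011815074, 'cy': 189.74871161025627, 'dist': array([-0.07962039,  0.        ,  0.        ,  0.        ,  0.        ]), 'R': array([[ 0.00824092, -0.99977366, -0.01961432],
       [-0.99216136, -0.00572913, -0.12483196],
       [ 0.12469134,  0.0204893 , -0.991984  ]]), 't': array([-0.32640149,  0.53530274,  0.87538217])}
wrist {'vfov': 58.235094815236806, 'cx': 252.2583503668485, 'cy': 189.84849452036434, 'dist': array([-0.0488369,  0.       ,  0.       ,  0.       ,  0.       ]), 'mount': array([[ 9.33601999e-04, -9.64715672e-01, -2.63292232e-01,
         6.55916253e-02],
       [ 9.99999553e-01,  8.60440609e-04,  3.93179246e-04,
        -9.67481271e-04],
       [-1.52758852e-04, -2.63292482e-01,  9.64716044e-01,
        -1.42555876e-01],
       [ 0.00000000e+00,  0.00000000e+00,  0.00000000e+00,
         1.00000000e+00]])}
```

View pics/t2.png

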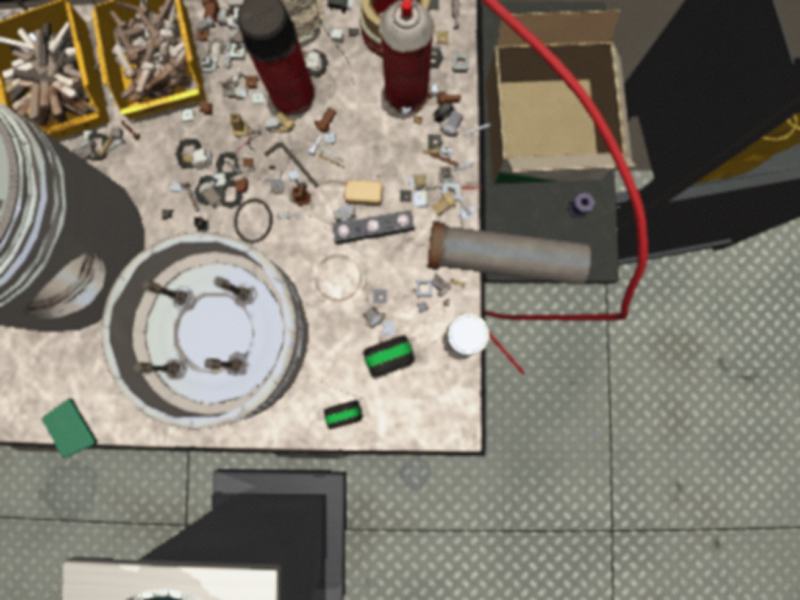

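View pics/s2.png

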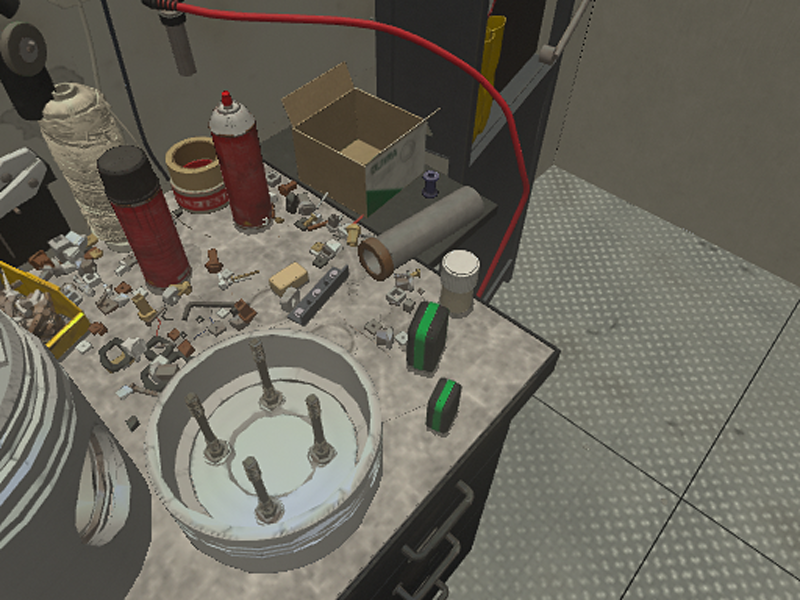

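The top view shows the large lamp at (388,355), the rail at (373,227), the jar lid at (468,335), the small decoy lamp at (343,414) and the ring carrier at (205,330), all in 800-wide pixels. The scene view confirms that the large lamp is standing. Next I'll measure.

Run:
```python
from h import *
c=vision.calibration("top");R=np.array(c["R"]);print("cam",-R.T@np.array(c["t"]))
im=cv2.imread("pics/t.png");s=512/800
hsv=cv2.cvtColor(im,cv2.COLOR_BGR2HSV)
def comp(m,x,y,n):
    k,l,st,ce=cv2.connectedComponentsWithStats(m.astype(np.uint8)); 
    m=l==l[y,x]; ct=max(cv2.findContours(m.astype(np.uint8),0,1)[0],key=cv2.contourArea)
    r=cv2.minAreaRect(ct);return m,ct,r
g=(hsv[...,0]>45)&(hsv[...,0]<80)&(hsv[...,1]>150)&(hsv[...,2]>70)
for n,(x,y) in dict(lamp=(388,355),dec=(343,414)).items():
    x=int(x*s);y=int(y*s);m,ct,r=comp(g,x,y,n);b=cv2.boxPoints(r)
    P=ray("top",b,.086 if n=="lamp" else .055);print(n,"green",b.round(1).tolist(),P.round(3).tolist(),P.mean(0).round(4))
d=(hsv[...,2]<75)|g
x,y=int(388*s),int(355*s);m,ct,r=comp(d,x,y,"l");b=cv2.boxPoints(r);print("lamp all",r,b.round(1).tolist(),ray("top",b,.086).round(3).tolist(), ray("top",b,0).round(3).tolist())
d=(hsv[...,2]<110)
# carrier rim, jar, rail, felt, edge by hand (800 px)
def p(l,uv,z):print(l,ray("top",np.array(uv)*s,z).round(3).tolist())
p("rail front foot corners",[(337,243),(413,230)],0.0)
p("rail top",[(333,224),(412,211),(336,242),(413,230)],.024)
p("jar top",[(468,335),(446,335),(490,335)],.09)
p("felt",[(364,191)],.024)
p("carrier",[(305,330),(300,290),(290,390)],.117)
p("bench edge",[(480,452),(300,450),(480,200)],0)
crop=im[110:290,190:330];cv2.imwrite("pics/tc.png",cv2.resize(crop,None,fx=3.3,fy=3.3,interpolation=cv2.INTER_CUBIC))
```

```text
cam [ 0.42464397 -0.34119677  0.92878585]
lamp green [[233.5, 227.89999389648438], [260.20001220703125, 218.1999969482422], [262.70001220703125, 225.0], [236.0, 234.6999969482422]] [[0.451, -0.288, 0.086], [0.472, -0.343, 0.086], [0.458, -0.348, 0.086], [0.437, -0.293, 0.086]] [ 0.4543 -0.3181  0.086 ]
dec green [[208.39999389648438, 266.0], [228.8000030517578, 260.20001220703125], [230.10000610351562, 265.0], [209.8000030517578, 270.79998779296875]] [[0.371, -0.234, 0.055], [0.384, -0.277, 0.055], [0.374, -0.28, 0.055], [0.361, -0.237, 0.055]] [ 0.3723 -0.2568  0.055 ]
lamp all ((248.65756225585938, 227.75344848632812), (18.49250030517578, 28.558040618896484), 69.44395446777344) [[232.0, 224.10000610351562], [258.79998779296875, 214.10000610351562], [265.29998779296875, 231.39999389648438], [238.5, 241.39999389648438]] [[0.459, -0.285, 0.086], [0.48, -0.34, 0.086], [0.444, -0.353, 0.086], [0.424, -0.299, 0.086]] [[0.462, -0.279, 0.0], [0.486, -0.34, 0.0], [0.446, -0.355, 0.0], [0.423, -0.294, 0.0]]
rail front foot corners [[0.621, -0.239, 0.0], [0.641, -0.352, 0.0]]
rail top [[0.644, -0.235, 0.024], [0.664, -0.35, 0.024], [0.618, -0.24, 0.024], [0.636, -0.351, 0.024]]
jar top [[0.48, -0.424, 0.09], [0.479, -0.395, 0.09], [0.48, -0.453, 0.09]]
felt [[0.694, -0.279, 0.024]]
carrier [[0.483, -0.213, 0.117], [0.534, -0.205, 0.117], [0.406, -0.195, 0.117]]
bench edge [[0.318, -0.449, 0.0], [0.318, -0.191, 0.0], [0.688, -0.452, 0.0]]
```

View pics/tc.png

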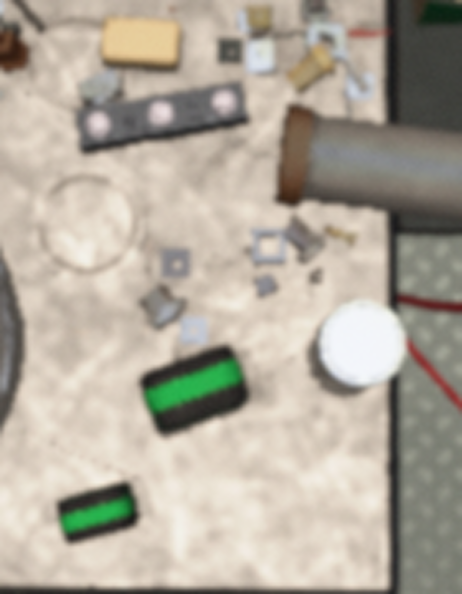

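The crop gives the rail front line from (80,150) to (247,120) and the lamp top centred at (193,390), both in crop pixels. The rail yaw is about 0.175 and the lamp yaw about 0.36. Next I'll check clearance past the tall vessel on the left.

```bash
cat >> h.py <<'E'
def rows(way,yaw0,z0=None):
    "world shifts -> tool shifts for tool x at world yaw, pointing down"
    for w in way:
        c,s=np.cos(yaw0),np.sin(yaw0);d=np.array(w)
        print((c*d[0]+s*d[1]).round(4),(s*d[0]-c*d[1]).round(4),(-d[2]).round(4))
E
python3 - <<'E'
from h import *
s=.64
for z in(0,.2,.3):
    print("top",z,ray("top",np.array([(143,230),(120,310),(60,330),(10,325),(60,190)])*s,z).round(3)[:,:2].tolist())
for z in(0,.1,.2,.3):print("scene",z,ray("scene",np.array([(150,545),(145,480),(60,350),(20,255)])*s,z).round(3)[:,:2].tolist())
W=np.array([(.222,.637,.23),(.25,.31,.33),(.335,.20,.33),(.37,.11,.33),(.39,0,.33),(.39,-.15,.33),(.40,-.336,.33)])
rows(np.diff(W,axis=0),np.arctan2(.329,-.944))
E
```

```text
top 0 [[0.641, 0.058], [0.519, 0.087], [0.488, 0.179], [0.494, 0.261], [0.705, 0.197]]
top 0.2 [[0.594, -0.028], [0.498, -0.006], [0.474, 0.067], [0.479, 0.131], [0.645, 0.081]]
top 0.3 [[0.571, -0.071], [0.488, -0.052], [0.467, 0.011], [0.472, 0.066], [0.615, 0.023]]
scene 0 [[0.517, 0.095], [0.588, 0.055], [0.843, 0.024], [1.062, -0.028]]
scene 0.1 [[0.468, 0.094], [0.529, 0.059], [0.749, 0.033], [0.938, -0.013]]
scene 0.2 [[0.419, 0.092], [0.47, 0.063], [0.655, 0.041], [0.814, 0.003]]
scene 0.3 [[0.369, 0.091], [0.411, 0.067], [0.561, 0.05], [0.689, 0.019]]
-0.1341 -0.2996 -0.1
-0.1165 -0.0759 -0.0
-0.0627 -0.0735 -0.0
-0.0551 -0.0973 -0.0
-0.0494 -0.1416 -0.0
-0.0707 -0.1723 -0.0
```

Request:
jog_arm:
  turn:
    - [0,0,0]
    - [0,0,0]
    - [0,0,0]
    - [0,0,0]
    - [0,0,0]
    - [0,0,0]
    - [0,0,0]
    - [0,0,0]
    - [0,0,0]
    - [0,0,0]
    - [0,0,0]
    - [0,0,0]
    - [0,0,0]
    - [0,0,0]
    - [0,0,0]
    - [0,0,0]
    - [0,0,0]
    - [0,0,0]
    - [0,0,0]
    - [0,0,0]
  delta_pos:
    - [-0.0134,-0.03,-0.01]
    - [-0.0134,-0.03,-0.01]
    - [-0.0134,-0.03,-0.01]
    - [-0.0134,-0.03,-0.01]
    - [-0.0134,-0.03,-0.01]
    - [-0.0134,-0.03,-0.01]
    - [-0.0134,-0.03,-0.01]
    - [-0.0134,-0.03,-0.01]
    - [-0.0134,-0.03,-0.01]
    - [-0.0134,-0.03,-0.01]
    - [-0.029,-0.019,0]
    - [-0.029,-0.019,0]
    - [-0.029,-0.019,0]
    - [-0.029,-0.019,0]
    - [-0.021,-0.0245,0]
    - [-0.021,-0.0245,0]
    - [-0.021,-0.0245,0]
    - [-0.0184,-0.0324,0]
    - [-0.0184,-0.0324,0]
    - [-0.0184,-0.0324,0]
  gripper: [0.03,0.03,0.03,0.03,0.03,0.03,0.03,0.03,0.03,0.03,0.03,0.03,0.03,0.03,0.03,0.03,0.03,0.03,0.03,0.03]

```text
time: 1.77
tool_pos: [0.3896, -0.0015, 0.331]
tcp_rot: [-0.523, -3.098, -0.0]
wrist_force: [1.1, -0.3, -0.5]
width: 0.351
grip_force: 0.0
```

Request:
jog_arm:
  turn:
    - [0,0,0]
    - [0,0,0]
    - [0,0,0]
    - [0,0,0]
    - [0,0,0]
    - [0,0,0]
    - [0,0,0]
    - [0,0,0]
    - [0,0,0]
    - [0,0,0.1223]
    - [0,0,0.1223]
    - [0,0,0.1223]
    - [0,0,0.1223]
    - [0,0,0.1223]
    - [0,0,0.1223]
    - [0,0,0.1223]
    - [0,0,0.1223]
    - [0,0,0.1223]
    - [0,0,0.1223]
    - [0,0,0]
  delta_pos:
    - [-0.0124,-0.0354,0]
    - [-0.0124,-0.0354,0]
    - [-0.0124,-0.0354,0]
    - [-0.0124,-0.0354,0]
    - [-0.0141,-0.0345,0]
    - [-0.0141,-0.0345,0]
    - [-0.0141,-0.0345,0]
    - [-0.0141,-0.0345,0]
    - [-0.0141,-0.0345,0]
    - [0,0,0]
    - [0,0,0]
    - [0,0,0]
    - [0,0,0]
    - [0,0,0]
    - [0,0,0]
    - [0,0,0]
    - [0,0,0]
    - [0,0,0]
    - [0,0,0]
    - [0,0,0]
  gripper: [0.03,0.03,0.03,0.03,0.03,0.03,0.03,0.03,0.03,0.03,0.03,0.03,0.03,0.03,0.03,0.03,0.03,0.03,0.03,0.03]

```text
time: 3.43
tool_pos: [0.3999, -0.3357, 0.3307]
tcp_rot: [-2.21, -2.232, 0.0]
wrist_force: [0.5, -0.0, -0.8]
width: 0.348
grip_force: 0.0
```

Request:
jog_arm:
  turn:
    - [0,0,0.1223]
    - [0,0,0.1223]
    - [0,0,0.1223]
    - [0,0,0.1223]
    - [0,0,0.1223]
    - [0,0,0.1223]
    - [0,0,0.1223]
    - [0,0,0.1223]
    - [0,0,0.1223]
    - [0,0,0.1223]
    - [0,0,0]
    - [0,0,0]
  delta_pos:
    - [0,0,0]
    - [0,0,0]
    - [0,0,0]
    - [0,0,0]
    - [0,0,0]
    - [0,0,0]
    - [0,0,0]
    - [0,0,0]
    - [0,0,0]
    - [0,0,0]
    - [0,0,0]
    - [0,0,0]
  gripper: [0.03,0.03,0.03,0.03,0.03,0.03,0.03,0.03,0.03,0.03,0.03,0.03]

```text
time: 4.43
tool_pos: [0.4, -0.3358, 0.331]
tcp_rot: [-3.089, -0.572, 0.001]
wrist_force: [0.1, 0.1, 0.3]
width: 0.353
grip_force: 0.0
```

Run:
```python
from h import *
st,im=shot("wrist","w1.png");print(st["q"].round(2),st["tool_pos"],Ro.from_rotvec(st["tcp_rot"]).as_matrix().round(3).tolist(),st["wrist_force"])
cv2.imwrite("pics/w1b.png",cv2.resize(im,(800,600),interpolation=cv2.INTER_CUBIC)[:,:,::-1])
```

```text
[-0.75 -0.07  1.79 -0.    1.43  0.46] [ 0.39999306 -0.33582368  0.33097345] [[0.934, 0.358, -0.0], [0.358, -0.934, 0.0], [-0.0, -0.0, -1.0]] [0.14659439 0.1386442  0.3192889 ]
```

View pics/w1b.png

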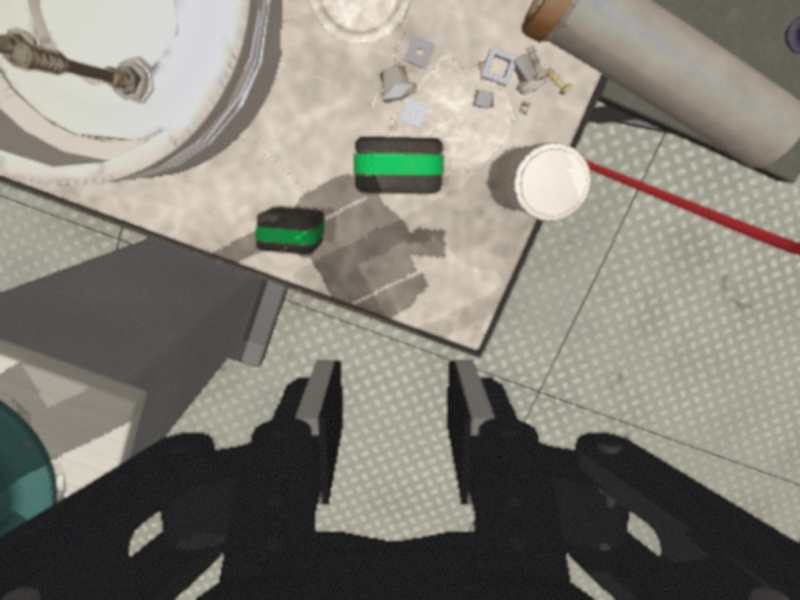

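The wrist view shows the lamp square to the gripper and centred at (399,163). The jar is at (552,182) and the decoy at (290,230), both clear of the path. I'll descend behind the lamp and tip it.

Request:
jog_arm:
  turn:
    - [0,0,0]
    - [0,0,0]
    - [0,0,0]
    - [0,0,0]
    - [0,0,0]
    - [0,0,0]
    - [0,0,0]
    - [0,0,0]
    - [0,0,0]
    - [0,0,0]
    - [0,0,0]
    - [0,0,0]
    - [0,0,0]
    - [0,0,0]
    - [0,0,0]
    - [0,0,0]
  delta_pos:
    - [0,0,0.038]
    - [0,0,0.038]
    - [0,0,0.038]
    - [0,0,0.038]
    - [0,0,0.038]
    - [0,0,0.038]
    - [0,0,0.036]
    - [0,0,0]
    - [0.008,0,0]
    - [0.008,0,0]
    - [0.005,0,0]
    - [0.004,0,0]
    - [0.004,0,0]
    - [0.004,0,0]
    - [0.004,0,0]
    - [0.004,0,0]
  gripper: [0.03,0.03,0.03,0.03,0.03,0.03,0.03,0.03,0.03,0.03,0.03,0.03,0.03,0.03,0.03,0.03]

```text
time: 5.82
tool_pos: [0.4391, -0.3214, 0.0678]
tcp_rot: [3.09, 0.564, 0.001]
wrist_force: [0.5, -0.6, -0.1]
width: 0.353
grip_force: 0.3
```

Request:
jog_arm:
  turn:
    - [0,0,0]
    - [0,0,0]
    - [0,0,0]
    - [0,0,0]
  delta_pos:
    - [0.004,0,0]
    - [0.004,0,0]
    - [0.004,0,0]
    - [0,0,0]
  gripper: [0.03,0.03,0.03,0.03]

```text
time: 6.15
tool_pos: [0.4504, -0.3169, 0.0671]
tcp_rot: [-3.09, -0.564, -0.0]
wrist_force: [-0.0, -0.6, 0.9]
width: 0.345
grip_force: 0.0
```

Run:
```python
from h import *
st,im=shot("scene","s3.png");st,im2=shot("wrist","w3.png");print(st["tool_pos"],st["wrist_force"])
cv2.imwrite("pics/c3.png",cv2.resize(np.hstack([im[100:384,130:400],im2[0:284]]),(800,291))[:,:,::-1])
```

```text
[ 0.45001756 -0.31698832  0.06711004] [ 0.06768271 -0.18726204  0.01703806]
```

View pics/c3.png

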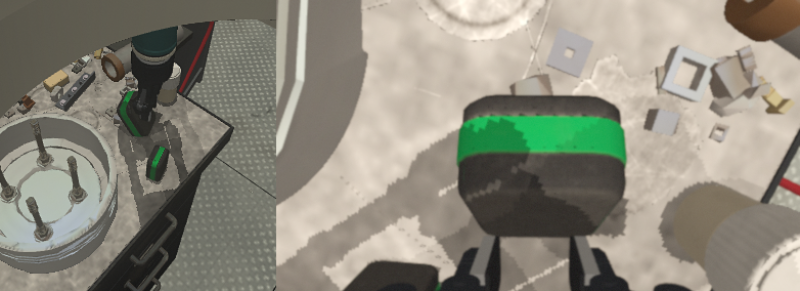

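The lamp is tilting about 20–25° towards the rail. The fingers are centred behind it, at about (535,240) in the montage. I'll push on.

Request:
jog_arm:
  turn:
    - [0,0,0]
    - [0,0,0]
    - [0,0,0]
    - [0,0,0]
    - [0,0,0]
    - [0,0,0]
    - [0,0,0]
    - [0,0,0]
    - [0,0,0]
    - [0,0,0]
  delta_pos:
    - [0.004,0,0]
    - [0.004,0,0]
    - [0.004,0,0]
    - [0.004,0,0]
    - [0,0,0]
    - [0,0,0]
    - [0,0,0]
    - [0,0,0]
    - [0,0,0]
    - [0,0,0]
  gripper: [0.03,0.03,0.03,0.03,0.03,0.03,0.03,0.03,0.03,0.03]

```text
time: 7.08
tool_pos: [0.4646, -0.3116, 0.0673]
tcp_rot: [-3.091, -0.563, 0.0]
wrist_force: [-0.0, -1.1, 0.4]
width: 0.348
grip_force: 0.0
```

Run:
```python
from h import *
st,im2=shot("wrist","w4.png");print(st["tool_pos"],st["wrist_force"])
cv2.imwrite("pics/c4.png",im2[:,:,::-1])
```

```text
[ 0.46455269 -0.31160904  0.0672662 ] [-0.00761182 -1.06886116  0.4220374 ]
```

View pics/c4.png

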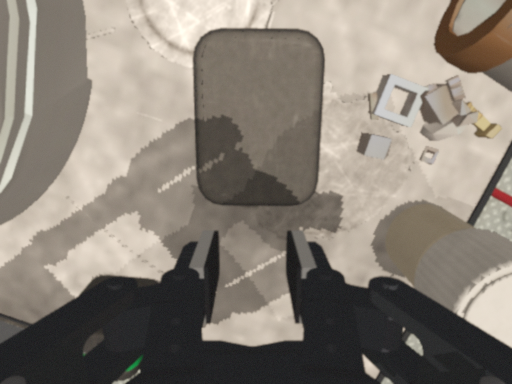

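The lamp lies flat, with its top face spanning columns 195–322 and rows 29–206. I'll back off and rise so that the lamp and rail are in one view.

Request:
jog_arm:
  turn:
    - [0,0,0]
    - [0,0,0]
    - [0,0,0]
    - [0,0,0]
    - [0,0,0]
    - [0,0,0]
  delta_pos:
    - [-0.01,0,-0.025]
    - [-0.01,0,-0.04]
    - [-0.01,0,-0.04]
    - [0,0,-0.04]
    - [0,0,-0.02]
    - [0,0,0]
  gripper: [0.04,0.04,0.04,0.04,0.04,0.04]

```text
time: 7.63
tool_pos: [0.4395, -0.3248, 0.2397]
tcp_rot: [3.081, 0.561, 0.013]
wrist_force: [0.5, -1.1, 0.7]
width: 0.467
grip_force: 0.0
```

Run:
```python
from h import *
st,im=shot("wrist","w5.png");print(st["tool_pos"])
cv2.imwrite("pics/w5b.png",cv2.resize(im,(800,600),interpolation=cv2.INTER_CUBIC)[:,:,::-1])
import pickle;pickle.dump(st,open("st5.pkl","wb"))
```

```text
[ 0.43947142 -0.32484943  0.23971301]
```

View pics/w5b.png

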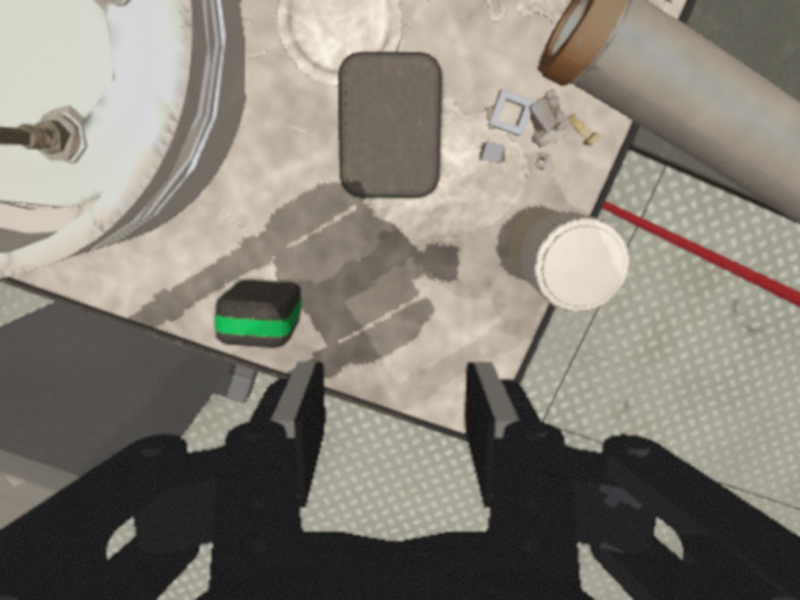

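The wrist view shows the flat lamp at (341–441, 53–198) in 800-wide pixels. The rail is out of view, so I'll keep its pose from the top camera.

Run:
```python
from h import *;import pickle
st=pickle.load(open("st5.pkl","rb"))
im=cv2.imread("pics/w5.png");m=(im.max(2)<110).astype(np.uint8)
m=cv2.morphologyEx(m,cv2.MORPH_OPEN,np.ones((7,7)))
k,l,s_,c_=cv2.connectedComponentsWithStats(m);i=l[80,250]
ct=max(cv2.findContours((l==i).astype(np.uint8),0,1)[0],key=cv2.contourArea);r=cv2.minAreaRect(ct);print(r)
hand=np.array([(340,53),(441,53),(440,198),(341,198)])*.64
P=ray("wrist",hand,.038,st);print(P.round(4).tolist())
c=P.mean(0);ax=(P[0]+P[1]-P[2]-P[3])[:2];yaw=np.arctan2(ax[1],ax[0])
a,b=ray("top",[(215.7,155.5),(264.4,147.1)],0)[:,:2];t=(a-b)/np.linalg.norm(a-b);n=np.array([t[1],-t[0]]);o=(a+b)/2
print("lamp",c,yaw,"size",np.linalg.norm(ax)/2,"rail",o,np.arctan2(n[1],n[0]),"lamp in rail",(c[:2]-o)@n,(c[:2]-o)@t)
```

```text
((255.5, 172.5), (345.0, 511.0), 90.0)
[[0.5457, -0.254, 0.038], [0.5671, -0.3103, 0.038], [0.487, -0.3417, 0.038], [0.465, -0.2831, 0.038]]
lamp [ 0.51618133 -0.29726753  0.038     ] 0.35970168184493373 size 0.08586213906458723 rail [ 0.63135738 -0.29533566] 0.17795389443982146 lamp in rail -0.1136991527457476 0.01848666332307139
```

Request:
jog_arm:
  turn:
    - [0,0,0.091]
    - [0,0,0.091]
    - [0,0,0]
    - [0,0,0]
    - [0,0,0]
    - [0,0,0]
    - [0,0,0]
    - [0,0,0]
    - [0,0,0]
    - [0,0,0]
  delta_pos:
    - [0,0,0]
    - [0,0,0]
    - [0.001,-0.004,0.03]
    - [0,0,0.035]
    - [0,0,0.035]
    - [0,0,0.035]
    - [0,0,0.035]
    - [0,0,0.03]
    - [0,0,0.01]
    - [0,0,0]
  gripper: [0.04,0.04,0.04,0.04,0.04,0.04,0.04,0.04,0.04,0.04]

```text
time: 8.52
tool_pos: [0.4331, -0.315, 0.0175]
tcp_rot: [-3.122, -0.28, 0.012]
wrist_force: [-0.4, 0.1, 0.3]
width: 0.474
grip_force: 0.0
```

Request:
jog_arm:
  turn:
    - [0,0,0]
    - [0,0,0]
    - [0,0,0]
    - [0,0,0]
    - [0,0,0]
    - [0,0,0]
    - [0,0,0]
    - [0,0,0]
    - [0,0,0]
    - [0,0,0]
    - [0,0,0]
    - [0,0,0]
    - [0,0,0]
    - [0,0,0]
    - [0,0,0]
  delta_pos:
    - [0,0,0.004]
    - [0.006,0,0]
    - [0.006,0,0]
    - [0.006,0,0]
    - [0.006,0,0]
    - [0.006,0.001,0]
    - [0.006,0.001,0]
    - [0.006,0.001,0]
    - [0.006,0.001,0]
    - [0.006,0.001,0]
    - [0.006,0.001,0]
    - [0.006,0.001,0]
    - [0.006,0.001,0]
    - [0.006,0.001,0]
    - [0,0,0]
  gripper: [0.04,0.04,0.04,0.04,0.04,0.04,0.04,0.04,0.04,0.04,0.04,0.04,0.04,0.04,0.04]

```text
time: 9.77
tool_pos: [0.517, -0.3133, 0.0185]
tcp_rot: [3.128, 0.281, 0.003]
wrist_force: [1.1, 0.1, -0.2]
width: 0.467
grip_force: 0.0
```

Run:
```python
from h import *
st,im=shot("wrist","w6.png");print(st["tool_pos"],st["wrist_force"])
cv2.imwrite("pics/w6b.png",im[:,:,::-1])
import pickle;pickle.dump(st,open("st6.pkl","wb"))
```

```text
[ 0.51702202 -0.31331991  0.01847931] [ 1.08850315  0.14019583 -0.15863783]
```

View pics/w6b.png

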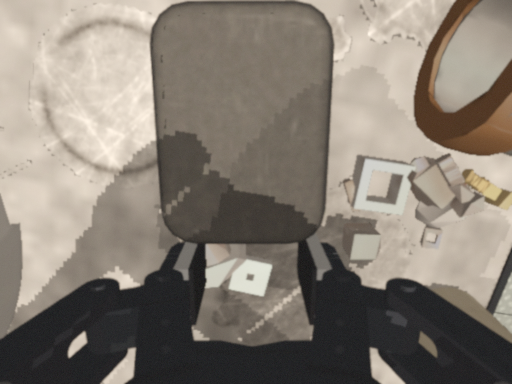

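The lamp sits square against both fingers (columns 152–333) and about 6 mm off the rail centre line. I'll do the final push gently.

Request:
jog_arm:
  turn:
    - [0,0,0]
    - [0,0,0]
    - [0,0,0]
    - [0,0,0]
    - [0,0,0]
    - [0,0,0]
  delta_pos:
    - [0.004,0,0]
    - [0.004,0,0]
    - [0.004,0,0]
    - [0.003,0,0]
    - [0.002,0,0]
    - [0,0,0]
  gripper: [0.04,0.04,0.04,0.04,0.04,0.04]

```text
time: 10.32
tool_pos: [0.5325, -0.3099, 0.0183]
tcp_rot: [3.129, 0.281, 0.001]
wrist_force: [0.4, 0.2, -0.1]
width: 0.474
grip_force: 0.0
```

Request:
jog_arm:
  turn:
    - [0,0,0]
    - [0,0,0]
  delta_pos:
    - [0.0015,0,0]
    - [0.0015,0,0]
  gripper: [0.04,0.04]

```text
time: 10.48
tool_pos: [0.5327, -0.3099, 0.0183]
tcp_rot: [-3.129, -0.282, 0.008]
wrist_force: [-13.0, -4.7, 8.6]
width: 0.468
grip_force: 6.4
```

Request:
jog_arm:
  turn:
    - [0,0,0]
    - [0,0,0]
    - [0,0,0]
  delta_pos:
    - [0.001,0,0]
    - [0,0,0]
    - [0,0,0]
  gripper: [0.04,0.04,0.04]

```text
time: 10.73
tool_pos: [0.5326, -0.3099, 0.0183]
tcp_rot: [-3.128, -0.282, 0.01]
wrist_force: [-11.4, -2.4, 5.9]
width: 0.471
grip_force: 5.7
```

Run:
```python
from h import *
st=read_state();print(st["tool_pos"],st["wrist_force"],st["torque"],st["tcp_rot"])
```

```text
[ 0.53264017 -0.30993413  0.01831301] [-11.43255635  -2.43238873   5.92930036] [-0.53125609  1.67472537  0.01003095] [-3.12834218 -0.28154191  0.00959342]
```

Request:
jog_arm:
  turn:
    - [0,0,0]
    - [0,0,0]
    - [0,0,0]
    - [0,0,0]
    - [0,0,0]
    - [0,0,0]
    - [0,0,0]
    - [0,0,0]
    - [0,0,0]
    - [0,0,0]
  delta_pos:
    - [-0.01,0,0]
    - [-0.02,0,0]
    - [-0.01,0,-0.02]
    - [0,0,-0.04]
    - [0,0,-0.04]
    - [0,0,-0.04]
    - [0,0,-0.04]
    - [0.03,0,0]
    - [0.03,0,0]
    - [0,0,0]
  gripper: [0.04,0.04,0.04,0.04,0.04,0.04,0.04,0.04,0.04,0.04]

```text
time: 11.57
tool_pos: [0.5606, -0.3054, 0.2006]
tcp_rot: [3.126, 0.282, 0.012]
wrist_force: [-0.0, -0.8, -0.8]
width: 0.468
grip_force: 0.0
```

Run:
```python
from h import *
st,im=shot("wrist","w7.png");print(st["tool_pos"],st["wrist_force"])
cv2.imwrite("pics/w7b.png",cv2.resize(im,(800,600),interpolation=cv2.INTER_CUBIC)[:,:,::-1])
import pickle;pickle.dump(st,open("st7.pkl","wb"))
```

```text
[ 0.56063786 -0.3054278   0.20058048] [-0.02230193 -0.7544097  -0.84552329]
```

View pics/w7b.png

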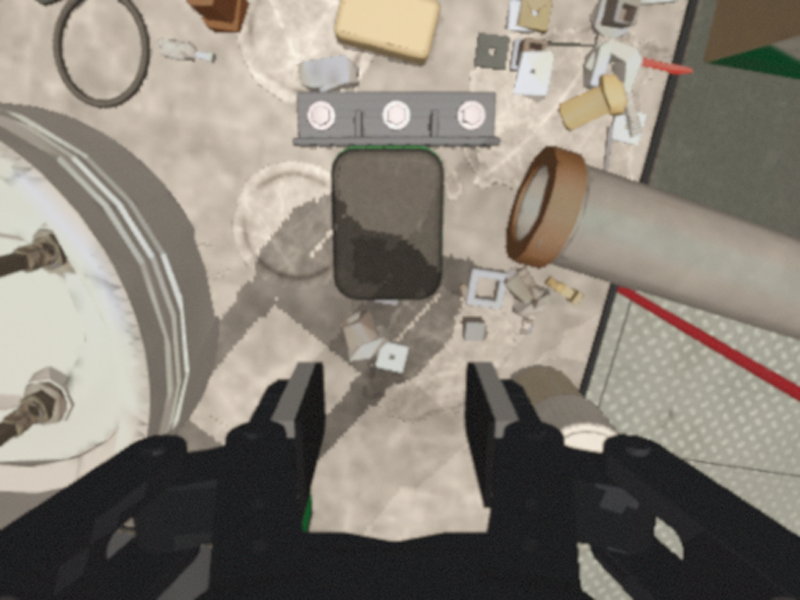

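The lamp lies at (332–442, 148–300), against the rail (front edge near row 143), square and well within the rail's length. A quick edge-angle check follows.

Run:
```python
from h import *;import pickle
st=pickle.load(open("st7.pkl","rb"));im=cv2.imread("pics/w7.png");g=cv2.GaussianBlur(im,(3,3),0).astype(float).mean(2)
def edge(cols,r0,r1,sg):
    out=[]
    for c in cols:
        d=sg*np.gradient(g[r0:r1,c]);i=int(d.argmax());i=min(max(i,1),len(d)-2)
        q=d[i-1:i+2];o=(q[0]-q[2])/(2*(q[0]-2*q[1]+q[2])+1e-9);out.append((c,r0+i+o))
    return np.array(out)
def ang(n,e,z):
    P=ray("wrist",e,z,st);k=np.polyfit(P[:,1],P[:,0],1);r=np.abs(np.polyval(k,P[:,1])-P[:,0]);k=np.polyfit(P[r<=np.median(r)*2,1],P[r<=np.median(r)*2,0],1)
    print(n,"yaw",-np.arctan(k[0]).round(4),P.mean(0).round(4),"resid",np.median(r).round(5))
cols=np.r_[194:208,290:312]
ang("rail front bottom",edge(cols,86,100,1),0)
ang("lamp back",edge(np.arange(226,272),184,198,1),.038)
for n,u in(("left",(212,218)),("right",(278,288))):
    e=[]
    for r in range(110,178):
        d=np.abs(np.gradient(g[r,u[0]-4:u[1]+4]));e.append((u[0]-4+d.argmax(),r))
    P=ray("wrist",e,.036,st);print(n,np.arctan(np.polyfit(P[:,0],P[:,1],1)[0]),P.mean(0).round(4))
# front-face column profile at mid lamp
print(g[84:102,248].astype(int),g[84:102,225].astype(int),g[84:102,270].astype(int))
```

```text
rail front bottom yaw 0.1809 [ 0.6317 -0.3036 -0.    ] resid 0.0001
lamp back yaw 0.1841 [ 0.5439 -0.3068  0.038 ] resid 0.00016
left 0.18175716585904805 [ 0.581  -0.2672  0.036 ]
right 0.1817328881365665 [ 0.5924 -0.3296  0.036 ]
[145 142 133 126 126 133 133 120  99  85  79  73  73  83  94 100 105 108] [142 139 132 124 124 131 131 118  98  87  81  72  69  76  87  95 100 103] [145 142 135 128 129 134 134 124 107  93  84  74  70  77  89  98 103 107]
```

```bash
python3 -c "
from workcell import ticket;print(ticket.finish_job())"
```

```text
the job is handed in; nothing more can be done
None
```

The lamp was tipped flat towards the rail and pushed home until contact showed on the wrist force. It measures square to the rail within about 0.003 rad and lies within the rail's length; the jar and felt block were not touched, and the job was handed in at about 12 s of the 48 s allowed.

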